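Turn the drained beaker over onto the stirrer

TASK

The small glass beaker has been draining upside down on the dark mat. Turn it the right way up and stand it in the middle of the magnetic stirrer's round plate, ready for use, then let go of it. It is glass, so handle it gently: do not drop it, let it topple or bang it down, and leave the flask, the bottle and the tube rack where they stand.

Things in the scene. Friction and masses are not known exactly. Their poses are not given: they have to be found in the camera images.
- beaker: Low glass beaker, 68 mm tall, straight wall 54 mm across (57 mm over the lip in the last 5 mm at the mouth), 3 mm thick, 60 to 130 g. Origin: centre of the mouth's plane; z runs from mouth to closed base: up at the start (mouth down), down at the end. The small pouring lip on its x axis is only for show. Laid on its side on the mat or bench it stays where it is put.
- beaker_mid (a point): Point on the beaker's axis, half-way (34 mm) between mouth and base; axes as the beaker's.
- beaker_base (a point): Centre of the outer face of the beaker's closed base, 68 mm from the mouth's plane; axes as the beaker's.
- mat: Dark blue-grey draining mat, 300 x 300 x 4 mm, flat and fixed to the bench; origin at the centre of its underside, so its top is 4 mm above the bench. The beaker and the flask stand on it. The half of the mat on its own -y side is kept clear but for the beaker.
- stirrer: Magnetic stirrer, fixed: white box 190 mm deep (its x) x 150 mm wide (its y), top 47 mm above the bench, with a steel plate on it and a black knob on its front (-x) face that sticks out 16 mm. Origin: centre of its underside, on the bench.
- stirrer_plate (a point): Centre of the top face of the stirrer's round plate (120 mm across, 8 mm proud of the box), 55 mm above the bench; z up.
- flask: Bystander: clear conical flask on the mat, 64 mm across the foot, 100 mm tall; origin at the centre of its underside.
- bottle: Bystander: amber bottle with a blue cap on the bench beside the stirrer, on its -y side, 56 mm across, 125 mm tall; origin at the centre of its underside.
- rack: Bystander: dark red tube rack with capped tubes on the bench beside the stirrer, on its +y side, 130 mm (its x) x 58 mm (its y), 76 mm tall; origin at the centre of its underside.
Things that resemble listed ones, but are neither listed nor needed, are in the scene too. What is shaped like the beaker but yellow is not meant.

How it is judged (in metres and radians):
At the end, for the whole second after the job is handed in: The beaker stands mouth up (within 5 degrees) and at rest, its base flat on the stirrer's plate and its centre within 15 mm of the plate's centre, let go; the flask, bottle and rack are within 20 mm of where they stood (angle between beaker's own z axis and vertical above 3.05 rad and horizontal distance between beaker_base and stirrer_plate below 0.015 m and z of beaker_base in the frame of stirrer_plate between -0.004 and 0.004 m and linear speed of beaker below 0.01 m/s and angular speed of beaker below 0.1 rad/s and distance of each of flask, bottle, rack from where it was at the start of the episode below 0.02 m); the robot touches nothing.
It fails at once if the beaker is toppled (it turns faster than 8 rad/s) (angular speed of beaker above 8 rad/s).
It fails at once if the beaker is banged against the stirrer or the mat (over 40 N) (contact force between beaker and stirrer above 40 N or contact force between beaker and mat above 40 N).
It fails at once if the beaker falls: it moves at over 0.45 m/s (a drop of 10 mm) while the fingers do not touch it (linear speed of beaker above 0.45 m/s and contact force between the fingers and beaker below 0.02 N).
It fails at once if the flask, bottle or rack is knocked over or pushed away (distance of any of flask, bottle, rack from where it was at the start of the episode above 0.03 m or angle between any of flask, bottle, rack's own z axis and vertical above 0.4 rad).
It also fails if it takes over 67 s, if anything falls off the work surface, if the arm or the gripper's body presses on something with over 40 N, if the wrist force passes 120 N, or if a joint passes its speed limit or range.

ROBOT

A 6-joint arm with a two-finger parallel gripper is mounted at the origin on the work surface. World frame = base frame: x ahead of the robot, y to its left, z up, the work surface at z = 0. Lengths are in mm, angles in rad, forces in N, time in s.
With the tool pointing down it reaches from about 300 to 775 mm from the base axis. Payload 14.6 kg.
Tool frame: the origin (TCP) lies at the very end of the fingers, on their centre line; the grasp point (between the pads) lies r.hold_point_z behind it (r.hold_point_z is the distance from the TCP to the grasp point, in mm); z points along the fingers, y is the line along which they close (so a half turn about z gives the same grasp; the last joint's range is limited). The gripper opens to 85 mm and grips with 20 to 120 N. Pads are 22 mm wide; open, the fingers measure 114 mm over their backs; the gripper's body (76 mm by 85 mm) begins 54 mm behind the grasp point. The pads swing forward as they close: fully open they stand 13 mm farther back than shut.
Start: joints at [-1.281, 0.3, 1.521, -0, 1.321, -0.067], TCP at [192.095, -515.353, 231.281] pointing down, gripper open.
Joint ranges: [-3.03, 3.03], [-0.79, 2.21], [0.23, 2.52], [-1.04, 4.18], [0, 3.07], [-2.55, 2.55]. Speed limits (rad/s): [2.22, 2.22, 2.57, 3.14, 3.14, 3.14].

INTERFACE

Orientations are given as a unit quaternion [x, y, z, w].
In Python, from station import r gives the robot as it stands.
- The arm moves only by the tool servo_tool, never from a script. Its argument "series" is a list that holds one entry, the list of rows, each a list of 7 numbers: the turn, a rotation vector about the world's x, y, z scaled (see below), then the shift along the world's x, y, z scaled (see below), then the closure, from 0 (fully open) to 1 (shut). In form: [[[wx, wy, wz, tx, ty, tz, fingers], ...]]. A call has 1 to 20 rows; each row shifts and turns the commanded pose from where the row before left it; what a row does not reach is not made up. The controller multiplies each number of a shift by 0.04 m and each number of a turn by 5 degrees. A row lasts 1/10 s, in which the tool goes at most 50 mm and 8.59 degrees, less where a joint would pass 70% of its speed; a pose out of reach is approached as far as the arm can. A call with a number of a shift or a turn outside -1 to 1 is refused whole. A call with a gripper value outside its range is refused whole. The fingers move at their own pace and stop on an object; the grip force is fixed at half the most. Time passes only in rows, so rows that do not move let the fingers close. It gives the time, the measured TCP pose, the force, the opening and the grip force at its end, in the units of the state.
- r.get_obs(): the state, without advancing time (a new reading comes with each control period).
- r.read_camera(name): name is "side" or "top"; returns the picture (420x560x3 uint8, red, green, blue); there is no depth.
- r.get_calibration(name): a dict with "camera_matrix" (3x3 intrinsics, pixels), "k1" (the pictures are not rectified: a ray, as slopes to the right and down, at radius r is drawn at 1 + k1 r^2 times it, then the intrinsics apply), "camera_from_world" (4x4, takes a point from world to camera coordinates). Camera axes: x right, y down, z forward; pixel columns grow to the right and rows downward; lengths in mm; the calibration is good to about 2 mm. A picture is of the moment at which its call begins. get_calibration takes no time and is no camera call.
- r.finish_job(): hands the job in; it is judged then, once.
Trained networks look in the newest picture that a camera, given by its name, has taken for a name from the list of things; names that differ only in an ending like _2 or _b are one class to them, and where a whole thing is asked for, a point or a joint stands for the part that bears it (a point fixed in the world has none). Each returns a list of dicts, best first, with "score" (0 to 1); they miss things now and then, are a little off and sometimes report something else, mostly with a low value. They report only what shows in the picture. A call takes as long as a camera call. They do not tell look-alikes from the thing itself.
- r.cut_out(camera, query): "region" (420x560 bool, what is visible of it) and "extent" ([left, top, right, bottom] in pixels, round what is visible of it).
The state is a dict: "time": time; "joint_positions": joint angles; "joint_velocities": joint speeds; "joint_efforts": joint torques, N m; "tool_pos": TCP position; "tcp_rot": TCP orientation; "ft_force": force on the tool from outside, world axes, zero at the start; "moment": the same for the moment, N m; "finger_gap": opening from 0.0 (shut) to 1.0 (fully open); "grip_force": force on a finger pad.
Only numpy, scipy, OpenCV 4.12 (cv2) and the standard library are available. Lean on these libraries where they do the work, as an engineer would, in place of code of your own. Each camera call takes 0.05 s, during which the arm holds its last target. There are 200 camera calls.

## Working session

There is one attempt and no reset: what is moved stays moved. The work goes in short steps, Python scripts to look and compute and a tool call to move; the robot and the scene stay as the last step left them, time stands still between calls to the robot, and variables do not carry over. Pictures are saved under pics/ and viewed, at most 14 in all, crops included, and the job is handed in when it is done.

Besides the shell and the picture viewer there is one more tool, called after "Request:" as name(argument=value, ...) on one line, values as JSON. servo_tool: Moves the arm, as the interface text tells. Its arguments: {"type":"object","properties":{"series":{"type":"array"}},"required":["series"]}

```bash
ls; mkdir -p pics; python3 - <<'E'
from station import r
import cv2
o=r.get_obs(); print(o, r.hold_point_z)
for c in ("side","top"):
    im=r.read_camera(c); cv2.imwrite(f"pics/{c}0.png",im[:,:,::-1])
    k=r.get_calibration(c); print(c,k)
    for q in ("beaker","stirrer","flask","bottle","rack","mat"):
        for d in r.cut_out(c,q)[:3]: print(c,q,round(d["score"],2),d["extent"],d["region"].sum())
E
```

```text
pics
{'time': 0.0, 'joint_positions': array([-1.28059082e+00,  3.00495328e-01,  1.52159287e+00,  1.72156734e-05,
        1.32068913e+00, -6.65978151e-02]), 'joint_velocities': array([ 3.02532706e-05,  7.01565987e-04, -5.22260419e-04,  1.11743874e-03,
        6.41818084e-04,  9.70248818e-04]), 'joint_efforts': array([ 1.21245092e-03, -5.43499267e+01, -3.61793196e+01,  2.18561161e-05,
        4.04018167e-03, -8.81282972e-06]), 'tool_pos': array([ 192.03925216, -515.13369599,  230.70303626]), 'tcp_rot': array([ 9.84128792e-01,  1.77454695e-01, -5.78007963e-05, -5.89567409e-04]), 'ft_force': array([-0.0489094 ,  0.84683764,  0.21188295]), 'moment': array([ 0.03272324, -0.04536922,  0.06300113]), 'grip_force': 0.0, 'finger_gap': 0.9993278084732017} 18.700000000000003
side {'camera_matrix': array([[465.97775926,   0.        , 286.25804323],
       [  0.        , 465.97775926, 208.9231215 ],
       [  0.        ,   0.        ,   1.        ]]), 'k1': -0.12782364907587895, 'camera_from_world': array([[-9.60130027e-01, -2.79414717e-01,  8.81744472e-03,
         4.91815408e+02],
       [-1.9725
[... 1048 characters left out ...]
],
       [-9.98972244e-01, -1.25097223e-02, -4.35656178e-02,
         5.01003614e+02],
       [ 4.38607236e-02, -2.43736699e-02, -9.98740287e-01,
         1.04240848e+03],
       [ 0.00000000e+00,  0.00000000e+00,  0.00000000e+00,
         1.00000000e+00]])}
top beaker 0.97 [200.5, 205.1, 224.9, 229.1] 474
top beaker 0.92 [187.8, 287.4, 212.2, 315.8] 590
top beaker 0.9 [288.0, 154.8, 315.5, 182.1] 468
top stirrer 0.98 [336.4, 171.6, 408.2, 258.7] 4902
top stirrer 0.7 [136.5, 149.4, 255.7, 271.9] 12602
top flask 0.76 [143.0, 171.9, 176.6, 197.3] 504
top bottle 0.93 [408.2, 187.8, 442.2, 210.3] 573
top rack 0.76 [296.9, 196.6, 332.9, 252.2] 1254
top mat 0.83 [139.1, 149.8, 256.4, 273.8] 12690
```

View pics/top0.png

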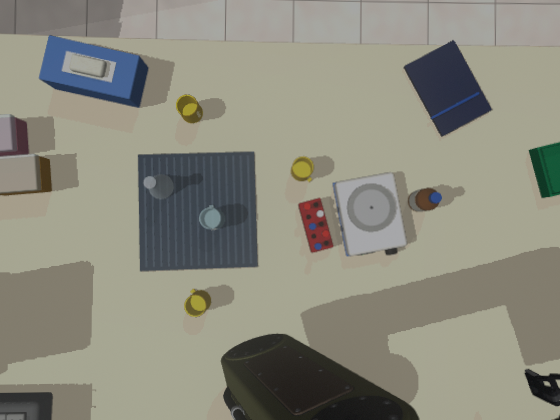

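View pics/side0.png

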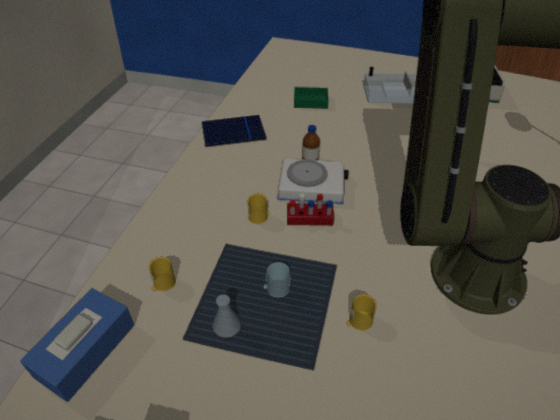

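The top view has the beaker at about (211,217), the flask at (158,186) and the stirrer plate at (371,208). The yellow ones are decoys. The side view shows the beaker at (278,280) and the plate at (307,172).

```bash
cat > h.py <<'E'
import numpy as np, cv2
from station import r
from scipy.optimize import least_squares
def proj(c,P):
    k=r.get_calibration(c); K=k["camera_matrix"]; T=k["camera_from_world"]
    p=np.atleast_2d(P)@T[:3,:3].T+T[:3,3]; s=p[:,:2]/p[:,2:]; s=s*(1+k["k1"]*(s**2).sum(1,keepdims=True))
    return s@K[:2,:2].T+K[:2,2]
def box(p): return np.r_[p.min(0),p.max(0)]
a=np.linspace(0,2*np.pi,72)
def ring(x,y,z,R): return np.c_[x+R*np.cos(a),y+R*np.sin(a),0*a+z]
def fit(shape,ext,x0):  # shape(x)->points; ext {cam:extent}
    f=lambda x: np.concatenate([box(proj(c,shape(x)))-e for c,e in ext.items()])
    s=least_squares(f,x0,loss="soft_l1"); return s.x, s.fun.round(1)
E
python3 - <<'E'
from h import *
def best(c,q,px):
    for d in r.cut_out(c,q):
        e=np.array(d["extent"]); 
        if e[0]<px[0]<e[2] and e[1]<px[1]<e[3]: return e
# rely on earlier start pictures (newest), centres seen in the pictures
for c in("side","top"): r.read_camera(c)
S=lambda q,t,s:{k:v for k,v in {"top":best("top",q,t),"side":best("side",q,s)}.items() if v is not None}
print("beaker",fit(lambda v:np.r_[ring(v[0],v[1],4,28.5),ring(v[0],v[1],72,27)],S("beaker",(211,217),(278,280)),[500,180]))
print("flask",fit(lambda v:np.r_[ring(v[0],v[1],4,32),ring(v[0],v[1],104,12)],S("flask",(158,186),(226,320)),[570,320]))
print("bottle",fit(lambda v:np.r_[ring(v[0],v[1],0,28),ring(v[0],v[1],80,28),ring(v[0],v[1],125,13)],S("bottle",(427,200),(311,140)),[530,-350]))
def bx(v,L,W,z0,z1):
    c,s=np.cos(v[2]),np.sin(v[2]); q=np.array([[i*L/2,j*W/2] for i in(-1,1) for j in(-1,1)])@np.array([[c,s],[-s,c]])+v[:2]
    return np.vstack([np.c_[q,0*q[:,0]+z] for z in(z0,z1)])
print("rack",fit(lambda v:bx(v,130,58,0,70),S("rack",(315,225),(311,212)),[480,-80,.2]))
print("mat",fit(lambda v:bx(v,300,300,0,4),S("mat",(180,250),(230,340)),[500,240,.0]))
# plate spindle
f=lambda v:np.r_[proj("top",[v[0],v[1],55])[0]-(371.5,207.5),proj("side",[v[0],v[1],55])[0]-(307,172)]
s=least_squares(f,[500,-200]);print("plate",s.x,s.fun)
for c in("top","side"): print(c,"ring",box(proj(c,ring(*s.x,55,60))))
t=r.read_camera("top");sd=r.read_camera("side")
A=cv2.resize(t[150:275,325:450],(400,400),interpolation=3);B=cv2.resize(sd[140:240,255:355],(400,400),interpolation=3)
cv2.imwrite("pics/st.png",np.hstack([A,B])[:,:,::-1])
E
```

```text
beaker (array([482.79695498, 186.22689593]), array([ 0.5,  2.7, -0.9, -0.5,  0.4,  0.5, -1.8, -1. ]))
flask (array([564.27253673, 321.0758791 ]), array([ 0.2, -2. , -0.4,  0.6, -0.5,  2.5,  1.4, -2.6]))
bottle (array([ 532.23484866, -345.36780851]), array([-3.8, -0.1,  1.7,  0.3,  0.9, -1.3, -1.7,  1. ]))
rack (array([ 4.63533116e+02, -7.33281160e+01,  2.44855612e-01]), array([ 0.7, -2.2, -0.4,  0.8,  0.7,  0.7, -0.3, -0.1]))
mat (array([4.97241589e+02, 2.28409651e+02, 5.20757272e-02]), array([-0.3, -0.5,  1.1,  0.9, -2.1, -1. ,  0.9,  0.8]))
plate [ 510.31859951 -211.15748828] [ 0.04010814  0.01617432 -0.03238486  0.06688092]
top ring [347.40200632 183.40686375 395.65797845 231.73768069]
side ring [286.71064578 159.80874664 327.23005687 185.15750393]
```

View pics/st.png

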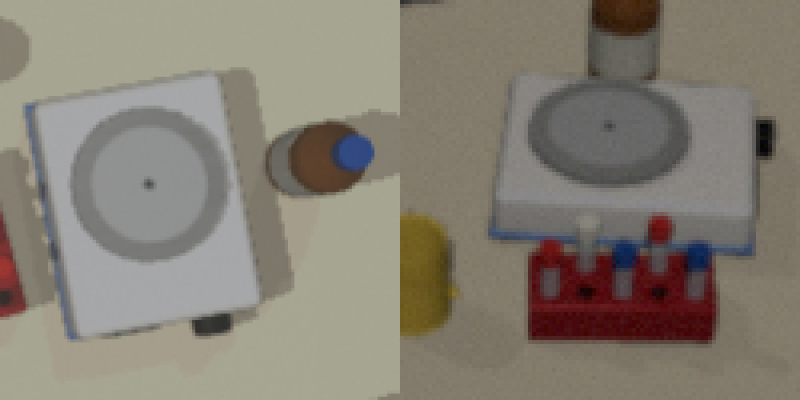

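Request:
servo_tool(series=[[[0, 0, 0, 0.15, 0.47, 0, 0], [0, 0, 0, 0.3, 0.94, 0, 0], [0, 0, 0, 0.3, 0.94, 0, 0], [0, 0, 0, 0.3, 0.94, 0, 0], [0, 0, 0, 0.3, 0.94, 0, 0], [0, 0, 0, 0.3, 0.94, 0, 0], [0, 0, 0, 0.3, 0.94, 0, 0], [0, 0, 0, 0.3, 0.94, 0, 0], [0, 0, 0, 0.3, 0.94, 0, 0], [0, 0, 0, 0.3, 0.94, 0, 0], [0, 0, 0, 0.3, 0.94, 0, 0], [0, 0, 0, 0.3, 0.94, 0, 0], [0, 0, 0, 0.3, 0.94, 0, 0], [0, 0, 0, 0.3, 0.94, 0, 0], [0, 0, 0, 0.3, 0.94, 0, 0], [0, 0, 0, 0.3, 0.94, 0, 0], [0, 0, 0, 0.3, 0.94, 0, 0], [0, 0, 0, 0.3, 0.94, 0, 0], [0, 0, 0, 0.15, 0.47, 0, 0], [0, 0, 0, 0, 0, 0, 0]]])

```text
time: 3.4
tool_pos: [408.3, 163.3, 231.0]
tcp_rot: [0.984, 0.179, -0.0, -0.0]
ft_force: [0.5, 0.1, -0.5]
finger_gap: 1.001
grip_force: 0.0
```

Request:
servo_tool(series=[[[0.35, -0.937, 0, 0, 0, 0, 0], [0.35, -0.937, 0, 0, 0, 0, 0], [0.35, -0.937, 0, 0, 0, 0, 0], [0.35, -0.937, 0, 0, 0, 0, 0], [0.35, -0.937, 0, 0, 0, 0, 0], [0.35, -0.937, 0, 0, 0, 0, 0], [0.35, -0.937, 0, 0, 0, 0, 0], [0.35, -0.937, 0, 0, 0, 0, 0], [0.35, -0.937, 0, 0, 0, 0, 0], [0.35, -0.937, 0, 0, 0, 0, 0], [0.35, -0.937, 0, 0, 0, 0, 0], [0.35, -0.937, 0, 0, 0, 0, 0], [0, 0, 0, 0, 0, 0, 0]]])

```text
time: 4.7
tool_pos: [406.9, 166.8, 232.0]
tcp_rot: [0.872, 0.163, 0.451, -0.092]
ft_force: [0.3, -0.5, 0.3]
finger_gap: 1.003
grip_force: 0.0
```

```bash
cat >> h.py <<'E'
from scipy.spatial.transform import Rotation as Rn
def st(*names):
    o=r.get_obs(); M=Rn.from_quat(o["tcp_rot"]).as_matrix()
    t=M[:,2]; G=o["tool_pos"]-r.hold_point_z*t
    print("t",round(o["time"],2),"tcp",o["tool_pos"].round(1),"G",G.round(1),"q",o["joint_positions"].round(3))
    print("z",t.round(3),"y",M[:,1].round(3),"pitch",np.degrees(np.arctan2(-t[2],np.hypot(*t[:2])*np.sign(t[0]))).round(1),"F",o["ft_force"].round(1),"gap",round(o["finger_gap"],3),"grip",round(o["grip_force"],1))
    return o,M,G
E
python3 -c "from h import *; st()"
```

```text
t 4.7 tcp [406.9 166.8 232. ] G [392.8 161.  242.7] q [ 0.238 -0.328  2.397  0.79   0.17   0.718]
z [ 0.757  0.308 -0.576] y [ 0.368 -0.93  -0.013] pitch 35.2 F [ 0.3 -0.5  0.3] gap 1.003 grip 0.0
```

Request:
servo_tool(series=[[[-0.35, 0.937, 0, 0, 0, 0, 0], [-0.35, 0.937, 0, 0, 0, 0, 0], [0, 0, 0, 0.1, 0, -0.6, 0], [0, 0, 0, 0.1, 0, -0.6, 0], [0, 0, 0, 0.1, 0, -0.6, 0], [0, 0, 0, 0.1, 0, -0.6, 0], [0, 0, 0, 0, 0, -0.6, 0], [0, 0, 0, 0, 0, 0, 0]]])

```text
time: 5.5
tool_pos: [418.6, 174.3, 153.7]
tcp_rot: [0.899, 0.174, 0.391, -0.095]
ft_force: [-0.7, -0.4, -1.0]
finger_gap: 1.0
grip_force: 0.0
```

```bash
cat >> h.py <<'E'
def need(Gt,p,az,rot=0):  # row-unit totals to bring grasp point to Gt with pitch p, azimuth az (deg)
    o,M,G=st(); p,az=np.radians([p,az]); f=np.array([np.cos(az),np.sin(az),0]); n=np.array([-f[1],f[0],0])
    z=f*np.cos(p)-np.array([0,0,np.sin(p)]); y=-n; R=np.c_[np.cross(y,z),y,z]
    w=Rn.from_matrix(R@M.T).as_rotvec(degrees=True)/5; d=(np.array(Gt)+r.hold_point_z*z-o["tool_pos"])/40
    print("turn",w.round(2),"shift",d.round(2))
E
python3 -c "
from h import *
need([482.8-.663*110,186.2-.247*110,42+78],45,20.4); need([482.8,186.2,42],45,20.4)"
```

```text
t 5.5 tcp [418.6 174.3 153.7] G [406.1 168.6 166.4] q [ 0.238 -0.095  2.381  1.31   0.145  0.178]
z [ 0.67   0.306 -0.677] y [ 0.387 -0.921 -0.034] pitch 42.6 F [-0.7 -0.4 -1. ] gap 1.0 grip 0.0
turn [-0.54  0.3  -0.47] shift [ 0.09 -0.27 -1.17]
t 5.5 tcp [418.6 174.3 153.7] G [406.1 168.6 166.4] q [ 0.238 -0.095  2.381  1.31   0.145  0.178]
z [ 0.67   0.306 -0.677] y [ 0.387 -0.921 -0.034] pitch 42.6 F [-0.7 -0.4 -1. ] gap 1.0 grip 0.0
turn [-0.54  0.3  -0.47] shift [ 1.91  0.41 -3.12]
```

```bash
cat >> h.py <<'E'
def fk(q,P):
    r0,h,L1,L2,D,off,e=P; ry=lambda a:Rn.from_euler("y",a); rz=lambda a:Rn.from_euler("z",a)
    A=rz(q[0]); B=A*ry(q[1]); C=B*ry(q[2])*rz(q[3]); W=C*ry(q[4])*rz(q[5]+np.pi/2)
    p=A.apply([r0,off,h])+B.apply([0,0,L1])+B.apply(np.zeros(3))+(B*ry(q[2])).apply([e,0,L2])+(C*ry(q[4])).apply([0,0,D])
    return p,W
def ik(Gt,p,az,P,q0):
    p,az=np.radians([p,az]); f=np.array([np.cos(az),np.sin(az),0]); n=np.array([-f[1],f[0],0]); z=f*np.cos(p)-np.array([0,0,np.sin(p)])
    tcp=np.array(Gt)+18.7*z
    def g(q):
        a,W=fk(q,P); return np.r_[(a-tcp)/100,W.as_matrix()[:,2]-z,W.as_matrix()[:,1]@np.c_[z,[0,0,1]]]
    s=least_squares(g,q0,bounds=([-3.03,-.79,.23,-1.04,-.5,-2.55],[3.03,2.21,2.52,4.18,3.07,2.55]),x_scale=.1); return s.x.round(2), round(float(np.linalg.norm(s.fun)),3)
D3=[([-1.28059,.300495,1.52159,0,1.32069,-.0666],[192.04,-515.13,230.7],[.984128,.1774547,0,-.0006]),
([.238,-.328,2.397,.79,.17,.718],[406.9,166.8,232],[.872,.163,.451,-.092]),
([.238,-.095,2.381,1.31,.145,.178],[418.6,174.3,153.7],[.899,.174,.391,-.095])]
def fitP():
    f=lambda P:np.concatenate([fk(q,P)[0]-p for q,p,_ in D3])
    s=least_squares(f,[0,200,400,400,250,36,0],x_scale=100); return s.x,s.fun
E
python3 - <<'E'
from h import *
for q,p,w in D3: print((fk(q,[0,200,400,400,250,36,0])[1].inv()*Rn.from_quat(w)).as_rotvec().round(3))
P,f=fitP(); print(P.round(1),f.round(1))
for p in (30,45,60,75): print("beaker",p,ik([482.8,186.2,42],p,17,P,[.3,.6,1.5,0,.3,1.57]), "above",ik([482.8,186.2,142],p,17,P,[.3,.6,1.5,0,.3,1.57]))
for p in (120,135,150,165): print("lay",p,ik([470,140,33],p,12,P,[.2,.6,1.5,0,1.8,1.57]),"plate",ik([510,-211,91],p,-26.5,P,[-.4,.6,1.5,0,1.8,1.57]))
E
```

```text
[0. 0. 0.]
[ 0.    -0.     0.001]
[0.001 0.001 0.002]
[  1.8 219.3 423.8 445.6 243.8  36.7  40.1] [ 0.1  0.  -0.   0.  -0.2  0.1 -0.   0.1 -0. ]
beaker 30 (array([ 0.3 ,  0.45,  2.26,  0.  , -0.5 ,  1.57]), 0.115) above (array([ 0.3 ,  0.2 ,  2.3 ,  0.  , -0.4 ,  1.57]), 0.0)
beaker 45 (array([ 0.3 ,  0.41,  2.21,  0.  , -0.27,  1.57]), 0.0) above (array([ 0.3 ,  0.15,  2.19, -0.02,  0.02,  1.59]), 0.0)
beaker 60 (array([ 0.3 ,  0.38,  2.09, -0.  ,  0.14,  1.57]), 0.0) above (array([ 0.3 ,  0.17,  2.05, -0.  ,  0.4 ,  1.57]), 0.0)
beaker 75 (array([ 0.3 ,  0.42,  1.95, -0.  ,  0.51,  1.57]), 0.0) above (array([ 0.3 ,  0.24,  1.89, -0.  ,  0.75,  1.57]), 0.0)
lay 120 (array([0.21, 0.72, 1.53, 0.  , 1.42, 1.57]), 0.0) plate (array([-0.46,  0.74,  1.32,  0.  ,  1.6 ,  1.57]), 0.0)
lay 135 (array([0.21, 0.85, 1.38, 0.  , 1.69, 1.57]), 0.0) plate (array([-0.46,  0.89,  1.15,  0.  ,  1.89,  1.57]), 0.0)
lay 150 (array([0.21, 0.99, 1.24, 0.  , 1.96, 1.57]), 0.0) plate (array([-0.46,  1.03,  1.  ,  0.  ,  2.16,  1.57]), 0.0)
lay 165 (array([0.21, 1.13, 1.12, 0.  , 2.2 , 1.57]), 0.0) plate (array([-0.46,  1.16,  0.89,  0.  ,  2.4 ,  1.57]), 0.0)
```

```bash
python3 - <<'E'
from h import *
P,f=fitP()
for x in (440,470,500,530):
  az=np.degrees(np.arctan2(140,x)-np.arcsin(36.7/np.hypot(x,140)))
  print(x,az.round(1),ik([x,140,33],60,az,P,[.3,.6,1.5,0,.3,1.57]),ik([x,140,33],65,az,P,[.3,.6,1.5,0,.3,1.57])[0],ik([x,140,33],150,az,P,[.3,.6,1.5,0,1.8,1.57])[0])
need([482.8-40*.956,186.2-40*.292,42+110],75,17)
E
```

```text
440 13.1 (array([0.23, 0.32, 2.24, 0.  , 0.06, 1.57]), 0.0) [0.23 0.32 2.19 0.   0.19 1.57] [ 0.23  0.94  1.34 -0.    1.9   1.57]
470 12.3 (array([0.21, 0.36, 2.16, 0.  , 0.09, 1.57]), 0.0) [0.21 0.37 2.12 0.   0.22 1.57] [ 0.21  0.99  1.24 -0.    1.96  1.57]
500 11.6 (array([0.2 , 0.41, 2.09, 0.  , 0.12, 1.57]), 0.0) [0.2  0.41 2.04 0.   0.25 1.57] [ 0.2   1.05  1.13 -0.    2.01  1.57]
530 11.0 (array([0.19, 0.45, 2.01, 0.  , 0.15, 1.57]), 0.0) [0.19 0.46 1.97 0.   0.28 1.57] [ 0.19  1.11  1.01 -0.    2.08  1.57]
t 5.5 tcp [418.6 174.3 153.7] G [406.1 168.6 166.4] q [ 0.238 -0.095  2.381  1.31   0.145  0.178]
z [ 0.67   0.306 -0.677] y [ 0.387 -0.921 -0.034] pitch 42.6 F [-0.7 -0.4 -1. ] gap 1.0 grip 0.0
turn [-2.56  5.97 -1.02] shift [ 0.76  0.04 -0.49]
```

Request:
servo_tool(series=[[[-0.365, 0.85, -0.145, 0.1, 0, 0.1, 0], [-0.365, 0.85, -0.145, 0.1, 0, 0, 0], [-0.365, 0.85, -0.145, 0.1, 0, 0, 0], [-0.365, 0.85, -0.145, 0.1, 0, 0, 0], [-0.365, 0.85, -0.145, 0.1, 0, 0, 0], [-0.365, 0.85, -0.145, 0.1, 0, 0, 0], [-0.365, 0.85, -0.145, 0.1, 0, 0, 0], [0, 0, 0, 0, 0, 0, 0], [0, 0, 0, 0, 0, 0, 0]]])

```text
time: 6.4
tool_pos: [437.3, 182.6, 156.9]
tcp_rot: [0.962, 0.161, 0.212, -0.059]
ft_force: [-0.6, -0.4, -0.9]
finger_gap: 1.002
grip_force: 0.0
```

```bash
python3 -c "
from h import *
f=np.array([.956,.292,0])
t=f*np.cos(np.radians(65))-np.array([0,0,np.sin(np.radians(65))])
g=np.array([482.8,186.2,44]);need(g-100*t,65,17); need(g,65,17)"
```

```text
t 6.4 tcp [437.3 182.6 156.9] G [430.1 179.2 173.8] q [0.284 0.014 2.103 0.118 0.589 1.44 ]
z [ 0.389  0.182 -0.903] y [ 0.335 -0.941 -0.045] pitch 64.6 F [-0.6 -0.4 -0.9] gap 1.002 grip 0.0
turn [-0.51 -0.11 -0.51] shift [ 0.32 -0.16 -0.98]
t 6.4 tcp [437.3 182.6 156.9] G [430.1 179.2 173.8] q [0.284 0.014 2.103 0.118 0.589 1.44 ]
z [ 0.389  0.182 -0.903] y [ 0.335 -0.941 -0.045] pitch 64.6 F [-0.6 -0.4 -0.9] gap 1.002 grip 0.0
turn [-0.51 -0.11 -0.51] shift [ 1.33  0.15 -3.25]
```

Request:
servo_tool(series=[[[-0.25, -0.05, -0.25, 0.16, -0.08, -0.4, 0], [-0.26, -0.06, -0.26, 0.16, -0.08, -0.4, 0], [0, 0, 0, 0, 0, -0.18, 0], [0, 0, 0, 0, 0, 0, 0]]])

```text
time: 6.8
tool_pos: [449.0, 176.8, 116.7]
tcp_rot: [0.966, 0.145, 0.212, -0.034]
ft_force: [-0.1, -0.3, -0.4]
finger_gap: 1.003
grip_force: 0.0
```

```bash
python3 -c "
from h import *
need([482.8,186.2,44],65,17)"
```

```text
t 6.8 tcp [449.  176.8 116.7] G [441.6 174.4 133.6] q [0.297 0.112 2.111 0.008 0.486 1.564]
z [ 0.401  0.126 -0.907] y [ 0.295 -0.956 -0.003] pitch 65.2 F [-0.1 -0.3 -0.4] gap 1.003 grip 0.0
turn [-0.02 -0.04 -0.03] shift [ 1.03  0.29 -2.24]
```

Request:
servo_tool(series=[[[0, 0, 0, 0.17, 0.05, -0.37, 0], [0, 0, 0, 0.17, 0.05, -0.37, 0], [0, 0, 0, 0.17, 0.05, -0.37, 0], [0, 0, 0, 0.17, 0.05, -0.37, 0], [0, 0, 0, 0.17, 0.05, -0.37, 0], [0, 0, 0, 0.17, 0.05, -0.37, 0], [0, 0, 0, 0, 0, 0, 0], [0, 0, 0, 0, 0, 0, 0]]])

```text
time: 7.6
tool_pos: [490.6, 189.1, 29.5]
tcp_rot: [0.966, 0.145, 0.213, -0.034]
ft_force: [0.2, -0.3, 0.5]
finger_gap: 0.998
grip_force: 0.0
```

```bash
python3 -c "
from h import *
need([482.8,186.2,44],65,17)
A=r.read_camera('side')[200:330,200:360];B=r.read_camera('top')[150:280,130:290]
cv2.imwrite('pics/g1.png',np.hstack([cv2.resize(i,(400,325),interpolation=3) for i in(A,B)])[:,:,::-1])"
```

```text
t 7.6 tcp [490.6 189.1  29.5] G [483.1 186.7  46.4] q [0.296 0.38  2.043 0.015 0.284 1.555]
z [ 0.402  0.127 -0.907] y [ 0.295 -0.956 -0.003] pitch 65.1 F [ 0.2 -0.3  0.5] gap 0.998 grip 0.0
turn [-0.03 -0.02 -0.03] shift [-0.01 -0.01 -0.06]
```

View pics/g1.png

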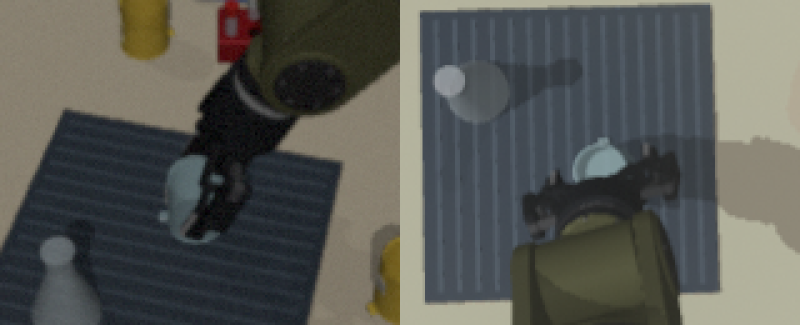

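The picture shows the beaker between the two fingers (top crop about (600,160), fingertips 545 and 655), so it is centred. I'll close now.

Request:
servo_tool(series=[[[0, 0, 0, 0, 0, 0, 0.15], [0, 0, 0, 0, 0, 0, 0.25], [0, 0, 0, 0, 0, 0, 0.35], [0, 0, 0, 0, 0, 0, 0.45], [0, 0, 0, 0, 0, 0, 0.6], [0, 0, 0, 0, 0, 0, 1], [0, 0, 0, 0, 0, 0, 1], [0, 0, 0, 0, 0, 0, 1]]])

```text
time: 8.5
tool_pos: [491.0, 189.4, 29.4]
tcp_rot: [0.965, 0.145, 0.214, -0.034]
ft_force: [-5.0, -1.4, 10.5]
finger_gap: 0.626
grip_force: 61.2
```

Request:
servo_tool(series=[[[0, 0, 0, 0, 0, 0.1, 1], [0, 0, 0, 0, 0, 0.2, 1], [0, 0, 0, 0, 0, 0.3, 1], [0, 0, 0, 0, 0, 0, 1]]])

```text
time: 8.9
tool_pos: [491.5, 189.5, 54.7]
tcp_rot: [0.965, 0.145, 0.214, -0.034]
ft_force: [-0.0, -1.0, -0.9]
finger_gap: 0.628
grip_force: 63.0
```

```bash
python3 -c "
from h import *
st()
A=r.read_camera('side')[200:330,200:360];B=r.read_camera('top')[150:280,130:290]
cv2.imwrite('pics/g2.png',np.hstack([cv2.resize(i,(400,325),interpolation=3) for i in(A,B)])[:,:,::-1])"
```

```text
t 8.9 tcp [491.5 189.5  54.7] G [484.  187.1  71.7] q [0.297 0.326 2.035 0.012 0.343 1.558]
z [ 0.404  0.128 -0.906] y [ 0.295 -0.956 -0.003] pitch 64.9 F [-0.  -1.  -0.9] gap 0.628 grip 63.0
```

View pics/g2.png

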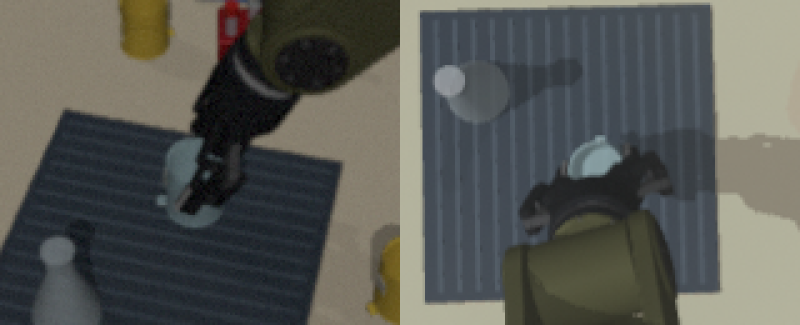

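```bash
python3 -c "
from h import *
need([500,140,130],65,11.6)"
```

```text
t 9.0 tcp [490.9 189.3  53.2] G [483.3 186.9  70.2] q [0.297 0.328 2.036 0.012 0.342 1.558]
z [ 0.402  0.127 -0.907] y [ 0.295 -0.956 -0.003] pitch 65.0 F [-0.3 -0.  -1.3] gap 0.628 grip 63.0
turn [-0.03 -0.02 -1.11] shift [ 0.42 -1.19  1.5 ]
```

Request:
servo_tool(series=[[[0, 0, 0, 0, 0, 0.5, 1], [0, 0, -0.27, 0.1, -0.3, 0.5, 1], [0, 0, -0.28, 0.1, -0.3, 0.5, 1], [0, 0, -0.28, 0.1, -0.3, 0, 1], [0, 0, -0.28, 0.1, -0.3, 0, 1], [-0.1, 0.49, 0, 0, 0, 0, 1], [-0.2, 0.98, 0, 0, 0, 0, 1], [-0.2, 0.98, 0, 0, 0, 0, 1], [-0.2, 0.98, 0, 0, 0, 0, 1], [-0.2, 0.98, 0, 0, 0, 0, 1], [-0.2, 0.98, 0, 0, 0, 0, 1], [-0.2, 0.98, 0, 0, 0, 0, 1], [-0.2, 0.98, 0, 0, 0, 0, 1], [-0.2, 0.98, 0, 0, 0, 0, 1], [-0.2, 0.98, 0, 0, 0, 0, 1]]])

```text
time: 10.5
tool_pos: [506.5, 140.7, 111.1]
tcp_rot: [0.975, 0.098, -0.198, 0.018]
ft_force: [0.2, -0.0, -1.0]
finger_gap: 0.626
grip_force: 63.4
```

Request:
servo_tool(series=[[[-0.2, 0.98, 0, 0, 0, 0, 1], [-0.2, 0.98, 0, 0, 0, 0, 1], [-0.2, 0.98, 0, 0, 0, 0, 1], [-0.2, 0.98, 0, 0, 0, 0, 1], [-0.2, 0.98, 0, 0, 0, 0, 1], [-0.2, 0.98, 0, 0, 0, 0, 1], [-0.2, 0.98, 0, 0, 0, 0, 1], [0, 0, 0, 0, 0, 0, 1], [0, 0, 0, 0, 0, 0, 1]]])

```text
time: 11.4
tool_pos: [506.5, 140.9, 111.2]
tcp_rot: [0.872, 0.087, -0.479, 0.047]
ft_force: [0.6, -0.0, -1.5]
finger_gap: 0.626
grip_force: 63.4
```

```bash
python3 -c "
from h import *
need([500,140,130],155,11.6)
A=r.read_camera('side')[150:330,200:420];B=r.read_camera('top')[130:310,110:330]
cv2.imwrite('pics/g3.png',np.hstack([cv2.resize(i,(400,325),interpolation=3) for i in(A,B)])[:,:,::-1])"
```

```text
t 11.4 tcp [506.5 140.9 111.2] G [522.  144.  121.2] q [0.2   0.944 1.066 0.004 2.136 1.573]
z [-0.828 -0.165 -0.536] y [ 0.197 -0.98  -0.002] pitch 147.6 F [ 0.6 -0.  -1.5] gap 0.626 grip 63.4
turn [-0.31  1.45  0.05] shift [-0.58 -0.11  0.27]
```

View pics/g3.png

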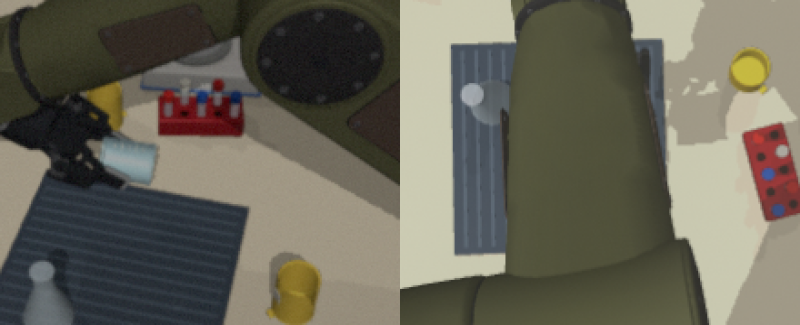

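The picture shows the beaker held horizontally with its mouth towards the robot (side crop about (130,160)). Next I'll level it and lower it.

Request:
servo_tool(series=[[[-0.1, 0.48, 0.02, -0.14, -0.03, 0, 1], [-0.1, 0.48, 0.02, -0.14, -0.03, -0.2, 1], [-0.1, 0.48, 0.01, -0.14, -0.03, -0.4, 1], [0, 0, 0, -0.14, -0.02, -0.4, 1], [0, 0, 0, 0, 0, -0.4, 1], [0, 0, 0, 0, 0, -0.3, 1], [0, 0, 0, 0, 0, -0.2, 1], [0, 0, 0, 0, 0, 0, 1], [0, 0, 0, 0, 0, 0, 1]]])

```text
time: 12.4
tool_pos: [484.6, 136.9, 37.1]
tcp_rot: [0.839, 0.086, -0.534, 0.054]
ft_force: [-0.0, -0.2, -1.0]
finger_gap: 0.625
grip_force: 63.4
```

```bash
python3 -c "
from h import *
need([500,140,33],155,11.6)
r.read_camera('side'); d=r.cut_out('side','beaker')
for i in d: print(i['score'],i['extent'])
A=r.read_camera('side')[220:320,200:360]
cv2.imwrite('pics/g4.png',cv2.resize(A,(800,500),interpolation=3)[:,:,::-1])"
```

```text
t 12.4 tcp [484.6 136.9  37.1] G [501.2 140.3  45. ] q [0.202 1.077 1.079 0.    2.119 1.57 ]
z [-0.887 -0.182 -0.424] y [ 0.201 -0.98  -0.001] pitch 154.9 F [-0.  -0.2 -1. ] gap 0.625 grip 63.4
turn [-0.01  0.01 -0.  ] shift [-0.03 -0.01 -0.3 ]
0.98 [345.2, 291.6, 377.7, 327.5]
0.86 [262.3, 246.9, 291.0, 272.5]
0.79 [147.2, 260.4, 177.0, 289.2]
```

View pics/g4.png

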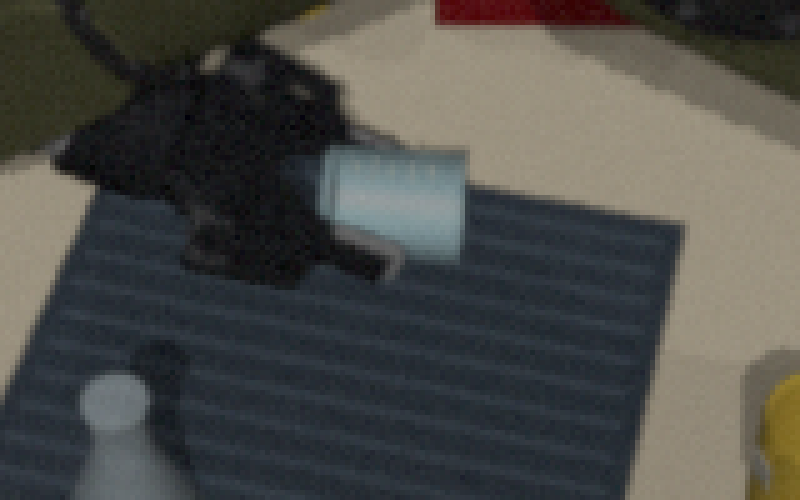

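Request:
servo_tool(series=[[[0, 0, 0, 0, 0, -0.1, 1], [0, 0, 0, 0, 0, -0.07, 1], [0, 0, 0, 0, 0, -0.04, 1], [0, 0, 0, 0, 0, 0, 1]]])

```text
time: 12.95
tool_pos: [484.2, 136.8, 28.0]
tcp_rot: [0.839, 0.086, -0.535, 0.054]
ft_force: [-0.1, 0.9, -1.1]
finger_gap: 0.626
grip_force: 63.4
```

Request:
servo_tool(series=[[[0, 0, 0, 0, 0, -0.025, 1], [0, 0, 0, 0, 0, -0.025, 1], [0, 0, 0, 0, 0, 0, 1]]])

```text
time: 13.25
tool_pos: [484.3, 136.8, 26.2]
tcp_rot: [0.839, 0.086, -0.534, 0.054]
ft_force: [-0.5, -0.3, -1.6]
finger_gap: 0.627
grip_force: 63.4
```

Request:
servo_tool(series=[[[0, 0, 0, 0, 0, -0.025, 1], [0, 0, 0, 0, 0, 0, 1]]])

```text
time: 13.45
tool_pos: [484.3, 136.8, 25.2]
tcp_rot: [0.839, 0.086, -0.534, 0.054]
ft_force: [0.3, 1.1, -1.7]
finger_gap: 0.617
grip_force: 63.4
```

Request:
servo_tool(series=[[[0, 0, 0, 0, 0, -0.025, 1], [0, 0, 0, 0, 0, 0, 1]]])

```text
time: 13.65
tool_pos: [484.3, 136.8, 24.2]
tcp_rot: [0.839, 0.086, -0.534, 0.054]
ft_force: [-0.7, -0.8, -0.7]
finger_gap: 0.63
grip_force: 63.4
```

Request:
servo_tool(series=[[[0, 0, 0, 0, 0, -0.025, 1], [0, 0, 0, 0, 0, 0, 1]]])

```text
time: 13.85
tool_pos: [484.3, 136.8, 23.2]
tcp_rot: [0.839, 0.086, -0.534, 0.054]
ft_force: [-0.7, 0.1, -0.4]
finger_gap: 0.624
grip_force: 63.4
```

Request:
servo_tool(series=[[[0, 0, 0, 0, 0, -0.02, 1], [0, 0, 0, 0, 0, 0, 1]]])

```text
time: 14.05
tool_pos: [484.3, 136.8, 22.5]
tcp_rot: [0.839, 0.086, -0.534, 0.054]
ft_force: [-1.2, 0.8, -1.7]
finger_gap: 0.629
grip_force: 63.4
```

Request:
servo_tool(series=[[[0, 0, 0, 0, 0, -0.02, 1], [0, 0, 0, 0, 0, 0, 1]]])

```text
time: 14.25
tool_pos: [484.3, 136.8, 21.7]
tcp_rot: [0.839, 0.086, -0.534, 0.054]
ft_force: [-0.6, -0.2, -0.5]
finger_gap: 0.622
grip_force: 63.4
```

Request:
servo_tool(series=[[[0, 0, 0, 0, 0, -0.02, 1], [0, 0, 0, 0, 0, 0, 1]]])

```text
time: 14.45
tool_pos: [484.3, 136.8, 20.9]
tcp_rot: [0.839, 0.086, -0.534, 0.054]
ft_force: [-0.3, -0.6, -0.9]
finger_gap: 0.626
grip_force: 63.4
```

Request:
servo_tool(series=[[[0, 0, 0, 0, 0, -0.02, 1], [0, 0, 0, 0, 0, 0, 1]]])

```text
time: 14.65
tool_pos: [484.4, 136.8, 20.4]
tcp_rot: [0.839, 0.086, -0.534, 0.054]
ft_force: [0.6, -0.6, 1.9]
finger_gap: 0.622
grip_force: 63.6
```

Request:
servo_tool(series=[[[0, 0, 0, 0, 0, -0.02, 1], [0, 0, 0, 0, 0, 0, 1]]])

```text
time: 14.85
tool_pos: [484.5, 136.8, 19.9]
tcp_rot: [0.839, 0.086, -0.534, 0.054]
ft_force: [2.0, 0.2, 6.5]
finger_gap: 0.629
grip_force: 63.7
```

```bash
python3 - <<'E'
from h import *
o,M,G=st(); r.read_camera('side')
es=[np.array(d['extent']) for d in r.cut_out('side','beaker')]; print(es)
e=min(es,key=lambda e:abs((e[0]+e[2])/2-278)+abs((e[1]+e[3])/2-262))
az=np.radians(11.6); f=np.array([np.cos(az),np.sin(az),0]); n=np.array([-f[1],f[0],0]); u=np.array([0,0,1])
cyl=lambda mouth,zc:np.vstack([ (np.array([G[0],G[1],0])-f*(mouth-L)+u*zc)+R*(np.cos(a)[:,None]*n+np.sin(a)[:,None]*u) for L,R in((0,28.5),(5,28.5),(68,27))])
# mouth-end offset along -f from G, and axis height; right/top/bottom edges are free of the gripper
for m in (30,40,45,50,55):
  for zc in (28,32,36): print(m,zc,(box(proj('side',cyl(m,zc)))-e).round(1))
E
```

```text
t 14.85 tcp [484.5 136.8  19.9] G [501.1 140.2  27.9] q [0.202 1.105 1.07  0.    2.1   1.57 ]
z [-0.888 -0.182 -0.423] y [ 0.201 -0.98  -0.001] pitch 155.0 F [2.  0.2 6.5] gap 0.629 grip 63.7
[array([147.2, 259.1, 177.3, 289.8]), array([348.4, 290.2, 376.4, 329.9]), array([263.7, 255.2, 290.8, 276.6])]
30 28 [-5.6 -0.5 -3.   2.4]
30 32 [-5.6 -1.6 -2.9  1.4]
30 36 [-5.7 -2.7 -2.9  0.4]
40 28 [-1.5 -0.3  1.   2.7]
40 32 [-1.5 -1.3  1.1  1.7]
40 36 [-1.5 -2.4  1.1  0.7]
45 28 [ 0.6 -0.1  3.   2.9]
45 32 [ 0.6 -1.2  3.1  1.8]
45 36 [ 0.5 -2.3  3.1  0.8]
50 28 [2.6 0.  5.  3. ]
50 32 [ 2.6 -1.1  5.1  2. ]
50 36 [ 2.6 -2.1  5.1  1. ]
55 28 [4.7 0.1 7.  3.1]
55 32 [ 4.7 -0.9  7.1  2.1]
55 36 [ 4.6 -2.   7.1  1.1]
```

Request:
servo_tool(series=[[[0, 0, 0, 0, 0, 0, 0.34], [0, 0, 0, 0, 0, 0, 0.3], [0, 0, 0, 0, 0, 0, 0.2], [0, 0, 0, 0, 0, 0, 0], [0, 0, 0, 0, 0, 0, 0], [0, 0, 0, 0, 0, 0, 0], [0, 0, 0, 0.18, 0.04, 0.08, 0], [0, 0, 0, 0.36, 0.07, 0.17, 0], [0, 0, 0, 0.54, 0.11, 0.26, 0], [0, 0, 0, 0.54, 0.11, 0.26, 0], [0, 0, 0, 0.54, 0.11, 0.26, 0], [0, 0, 0, 0, 0, 0.9, 0], [0, 0, 0, 0, 0, 0.9, 0], [0, 0, 0, 0, 0, 0.9, 0], [0, 0, 0, 0, 0, 0, 0]]])

```text
time: 16.45
tool_pos: [572.0, 154.7, 174.1]
tcp_rot: [0.842, 0.086, -0.531, 0.053]
ft_force: [-0.1, 0.3, 0.7]
finger_gap: 1.002
grip_force: 0.0
```

```bash
python3 - <<'E'
from h import *
o,M,G=st(); r.read_camera('side')
es=[np.array(d['extent']) for d in r.cut_out('side','beaker')]
e=min(es,key=lambda e:abs((e[0]+e[2])/2-278)+abs((e[1]+e[3])/2-262)); print(e)
u=np.array([0,0,1])
def cyl(v):
  az=np.radians(11.6); f=np.array([np.cos(az),np.sin(az),0]); n=np.array([-f[1],f[0],0])
  return np.vstack([ (np.array([v[0],v[1],32])+f*(L-34))+R*(np.cos(a)[:,None]*n+np.sin(a)[:,None]*u) for L,R in((0,28.5),(5,28.5),(68,27))])
print(fit(cyl,{'side':e},[495,139])); need([494.5,139,32],65,11.6)
A=r.read_camera('side')[220:320,200:360]
cv2.imwrite('pics/g5.png',cv2.resize(A,(800,500),interpolation=3)[:,:,::-1])
E
```

```text
t 16.45 tcp [572.  154.7 174.1] G [588.5 158.1 182.2] q [0.202 1.117 0.65  0.    2.5   1.57 ]
z [-0.884 -0.181 -0.431] y [ 0.201 -0.98  -0.001] pitch 154.5 F [-0.1  0.3  0.7] gap 1.002 grip 0.0
[265.6 253.  294.  276.9]
(array([489.74753546, 133.54640344]), array([-0.5, -0.3,  0.6,  0.2]))
t 16.55 tcp [571.  154.5 169.3] G [587.6 157.9 177.2] q [0.202 1.123 0.654 0.    2.497 1.57 ]
z [-0.887 -0.182 -0.425] y [ 0.201 -0.98  -0.001] pitch 154.9 F [-0.  -0.4 -1.1] gap 0.998 grip 0.0
turn [ 3.600e+00 -1.761e+01 -1.000e-02] shift [-1.72 -0.35 -3.86]
```

View pics/g5.png

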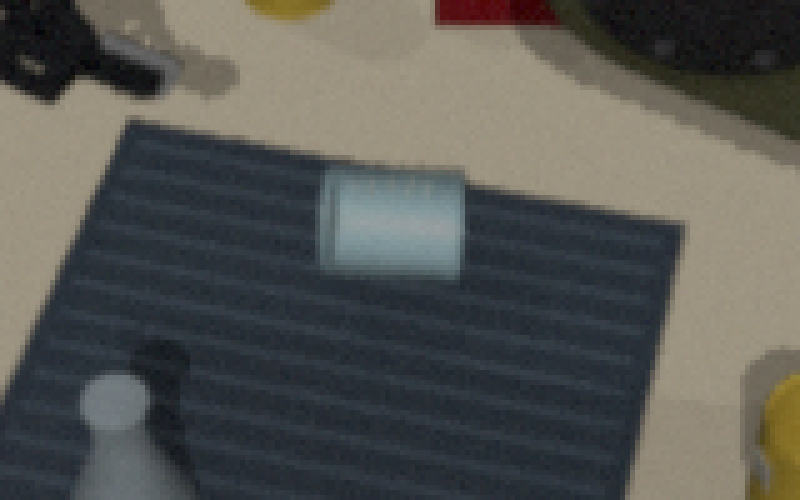

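The beaker lies steady on its side with the base at the left end (side crop x 320 to 465, y 170 to 278). I'll swing back to pitch 65 for the second grasp.

Request:
servo_tool(series=[[[0.1, -0.49, 0, 0, 0, 0, 0], [0.2, -0.98, 0, 0, 0, 0, 0], [0.2, -0.98, 0, 0, 0, 0, 0], [0.2, -0.98, 0, -0.18, -0.04, 0, 0], [0.2, -0.98, 0, -0.19, -0.04, 0, 0], [0.2, -0.98, 0, -0.19, -0.04, 0, 0], [0.2, -0.98, 0, -0.19, -0.04, 0, 0], [0.2, -0.98, 0, -0.19, -0.04, 0, 0], [0.2, -0.98, 0, -0.19, -0.04, 0, 0], [0.2, -0.98, 0, -0.19, -0.04, 0, 0], [0.2, -0.98, 0, -0.19, -0.04, 0, 0], [0.2, -0.98, 0, -0.19, -0.04, 0, 0], [0.2, -0.98, 0, -0.19, -0.04, 0, 0], [0.2, -0.98, 0, -0.19, -0.04, 0, 0], [0.2, -0.98, 0, -0.19, -0.04, -0.2, 0], [0.2, -0.98, 0, -0.19, -0.04, -0.4, 0], [0.2, -0.98, 0, -0.19, -0.03, -0.4, 0], [0.2, -0.98, 0, 0, 0, -0.4, 0], [0.04, -0.2, 0, 0, 0, -0.2, 0], [0, 0, 0, 0, 0, 0, 0]]])

```text
time: 18.6
tool_pos: [463.4, 132.2, 102.6]
tcp_rot: [0.974, 0.099, 0.201, -0.02]
ft_force: [0.1, 0.2, 0.1]
finger_gap: 1.0
grip_force: 0.0
```

```bash
python3 - <<'E'
from h import *
need([491.3,138.2,32],65,11.6)
E
```

```text
t 18.6 tcp [463.4 132.2 102.6] G [456.1 130.7 119.7] q [ 2.020e-01  1.460e-01  2.106e+00 -2.000e-03  4.820e-01  1.573e+00]
z [ 0.388  0.079 -0.918] y [ 0.201 -0.98   0.001] pitch 66.7 F [0.1 0.2 0.1] gap 1.0 grip 0.0
turn [ 0.08 -0.32  0.  ] shift [ 0.89  0.19 -2.19]
```

Request:
servo_tool(series=[[[0.04, -0.16, 0, 0.15, 0.03, -0.37, 0], [0.04, -0.16, 0, 0.15, 0.03, -0.37, 0], [0, 0, 0, 0.15, 0.03, -0.37, 0], [0, 0, 0, 0.15, 0.03, -0.37, 0], [0, 0, 0, 0.15, 0.03, -0.37, 0], [0, 0, 0, 0.13, 0.03, -0.33, 0], [0, 0, 0, 0, 0, 0, 0], [0, 0, 0, 0, 0, 0, 0]]])

```text
time: 19.4
tool_pos: [500.0, 139.7, 17.4]
tcp_rot: [0.971, 0.099, 0.217, -0.022]
ft_force: [-0.2, 0.0, 0.5]
finger_gap: 0.994
grip_force: 0.0
```

```bash
python3 - <<'E'
from h import *
need([491.3,138.2,32],65,11.6)
A=r.read_camera('side')[220:320,200:360]
cv2.imwrite('pics/g6.png',cv2.resize(A,(800,500),interpolation=3)[:,:,::-1])
E
```

```text
t 19.4 tcp [500.  139.7  17.4] G [492.2 138.1  34.3] q [2.020e-01 3.970e-01 2.064e+00 1.000e-03 2.420e-01 1.569e+00]
z [ 0.416  0.085 -0.905] y [ 0.201 -0.98  -0.   ] pitch 64.8 F [-0.2  0.   0.5] gap 0.994 grip 0.0
turn [-0.01  0.03  0.  ] shift [-0.02  0.   -0.06]
```

View pics/g6.png

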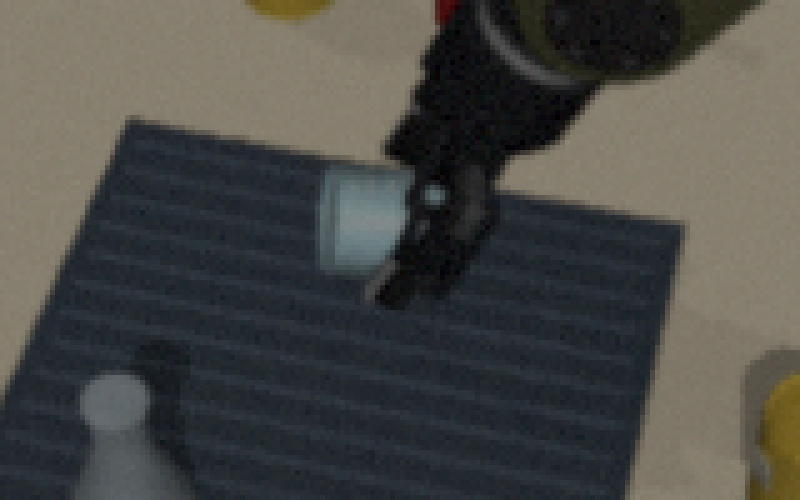

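The fingers straddle the beaker around its middle, towards the mouth end (fingertip near (385,290) in the crop). I'll close and lift a little.

Request:
servo_tool(series=[[[0, 0, 0, 0, 0, 0, 0.15], [0, 0, 0, 0, 0, 0, 0.25], [0, 0, 0, 0, 0, 0, 0.35], [0, 0, 0, 0, 0, 0, 0.45], [0, 0, 0, 0, 0, 0, 0.6], [0, 0, 0, 0, 0, 0, 1], [0, 0, 0, 0, 0, 0, 1], [0, 0, 0, 0, 0, 0, 1]]])

```text
time: 20.25
tool_pos: [500.0, 139.7, 18.1]
tcp_rot: [0.971, 0.099, 0.218, -0.022]
ft_force: [-8.8, -1.6, 12.7]
finger_gap: 0.625
grip_force: 59.9
```

Request:
servo_tool(series=[[[0, 0, 0, 0, 0, 0.1, 1], [0, 0, 0, 0, 0, 0.3, 1], [0, 0, 0, 0, 0, 0.6, 1], [0, 0, 0, 0, 0, 0.8, 1], [0, 0, 0, 0, 0, 0.8, 1], [0, 0, 0, 0, 0, 0.5, 1], [0, 0, 0, 0, 0, 0, 1]]])

```text
time: 20.95
tool_pos: [501.0, 139.9, 145.0]
tcp_rot: [0.97, 0.098, 0.22, -0.022]
ft_force: [-0.5, 0.4, -0.6]
finger_gap: 0.616
grip_force: 63.1
```

```bash
python3 - <<'E'
from h import *
need([505,-208,200],65,-26.5)
P,_=fitP()
print(ik([505,-208,200],155,-26.5,P,[-.4,.6,1.5,0,1.8,1.57]),ik([505,-208,200],65,-26.5,P,[-.4,.6,1.5,0,.5,1.57]))
r.read_camera('side')
for d in r.cut_out('side','beaker'): print(d['score'],d['extent'])
E
```

```text
t 20.95 tcp [501.  139.9 145. ] G [493.1 138.3 161.9] q [2.020e-01 1.380e-01 2.002e+00 1.000e-03 5.560e-01 1.570e+00]
z [ 0.422  0.087 -0.902] y [ 0.201 -0.98  -0.   ] pitch 64.5 F [-0.5  0.4 -0.6] gap 0.616 grip 63.1
turn [ 0.01  0.11 -7.62] shift [ 0.28 -8.79  0.95]
(array([-0.46,  0.92,  0.97,  0.  ,  2.38,  1.58]), 0.0) (array([-0.46,  0.16,  1.87, -0.  ,  0.67,  1.58]), 0.0)
0.92 [346.3, 290.0, 375.9, 331.4]
0.8 [149.1, 257.2, 180.7, 291.3]
0.66 [261.7, 216.4, 291.4, 242.1]
0.6 [248.7, 192.0, 270.7, 223.5]
```

Request:
servo_tool(series=[[[0, 0, -0.3, 0, -0.35, 0.2, 1], [0, 0, -0.63, 0.02, -0.73, 0.2, 1], [0, 0, -0.63, 0.02, -0.73, 0.2, 1], [0, 0, -0.63, 0.02, -0.73, 0.2, 1], [0, 0, -0.63, 0.02, -0.73, 0.15, 1], [0, 0, -0.63, 0.02, -0.73, 0, 1], [0, 0, -0.63, 0.02, -0.73, 0, 1], [0, 0, -0.63, 0.03, -0.73, 0, 1], [0, 0, -0.63, 0.03, -0.73, 0, 1], [0, 0, -0.63, 0.03, -0.73, 0, 1], [0, 0, -0.63, 0.03, -0.73, 0, 1], [0, 0, -0.63, 0.03, -0.73, 0, 1], [0, 0, -0.38, 0.03, -0.41, 0, 1], [0, 0, 0, 0, 0, 0, 1]]])

```text
time: 22.45
tool_pos: [511.5, -213.5, 178.7]
tcp_rot: [0.95, -0.225, 0.212, 0.05]
ft_force: [0.1, -0.4, -0.8]
finger_gap: 0.614
grip_force: 63.2
```

Request:
servo_tool(series=[[[0.22, 0.45, 0, 0, 0, 0, 1], [0.446, 0.895, 0, 0, 0, 0, 1], [0.446, 0.895, 0, 0, 0, 0, 1], [0.446, 0.895, 0, 0, 0, 0, 1], [0.446, 0.895, 0, 0, 0, 0, 1], [0.446, 0.895, 0, 0, 0, 0, 1], [0.446, 0.895, 0, 0, 0, 0, 1], [0.446, 0.895, 0, 0, 0, 0, 1], [0.446, 0.895, 0, 0, 0, 0, 1], [0.446, 0.895, 0, 0, 0, 0, 1], [0.446, 0.895, 0, 0, 0, 0, 1], [0.446, 0.895, 0, 0, 0, 0, 1], [0.446, 0.895, 0, 0, 0, 0, 1], [0.446, 0.895, 0, 0, 0, 0, 1], [0.446, 0.895, 0, 0, 0, 0, 1], [0.446, 0.895, 0, 0, 0, 0, 1], [0.446, 0.895, 0, 0, 0, 0, 1], [0.446, 0.895, 0, 0, 0, 0, 1], [0, 0, 0, 0, 0, 0, 1], [0, 0, 0, 0, 0, 0, 1]]])

```text
time: 24.45
tool_pos: [512.0, -211.5, 178.9]
tcp_rot: [0.834, -0.195, -0.503, -0.118]
ft_force: [-0.6, -1.0, 0.3]
finger_gap: 0.616
grip_force: 63.2
```

```bash
python3 - <<'E'
from h import *
need([510,-211,130],155,-26.5)
A=r.read_camera('side')
for d in r.cut_out('side','beaker'): print(d['score'],d['extent'])
r.read_camera('top')
for d in r.cut_out('top','beaker'): print('top',d['score'],d['extent'])
cv2.imwrite('pics/g7.png',cv2.resize(A[90:240,220:380],(640,600),interpolation=3)[:,:,::-1])
E
```

```text
t 24.45 tcp [ 512.  -211.5  178.9] G [ 526.9 -218.8  187.6] q [-0.459  0.977  0.88   0.003  2.37   1.574]
z [-0.792  0.394 -0.467] y [-0.445 -0.896 -0.001] pitch 152.2 F [-0.6 -1.   0.3] gap 0.616 grip 63.2
turn [ 0.24  0.51 -0.02] shift [-0.43  0.2  -1.42]
0.89 [299.7, 118.3, 313.4, 150.3]
0.79 [247.4, 195.1, 269.8, 222.9]
0.7 [148.0, 257.6, 179.2, 288.1]
0.69 [346.2, 292.4, 375.7, 327.9]
0.55 [277.1, 157.7, 349.5, 204.0]
top 0.84 [185.9, 292.8, 210.9, 314.9]
top 0.64 [289.8, 154.7, 314.1, 180.3]
top 0.59 [176.0, 97.0, 204.2, 122.1]
```

View pics/g7.png

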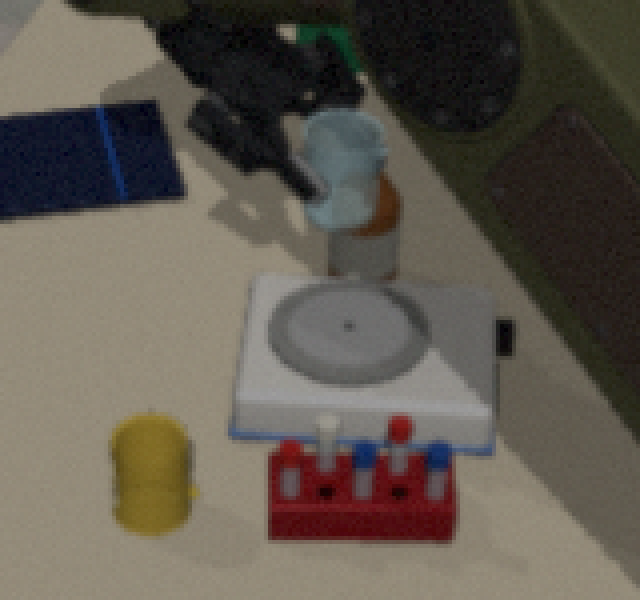

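The picture shows the beaker mouth up above the plate (side crop x 303 to 387, y 108 to 228). I'll estimate its base height and the offset from the plate.

```bash
python3 - <<'E'
from h import *
o,M,G=st(); f=np.array([.895,-.446,0]); e=np.array([295.8,117,316.8,147])
c=G-3*f
sh=lambda v:np.r_[ring(c[0]+v[1]*f[0],c[1]+v[1]*f[1],v[0],27),ring(c[0]+v[1]*f[0],c[1]+v[1]*f[1],v[0]+68,28.5)]
print(fit(sh,{'side':e},[150,0])); print(box(proj('side',sh([150,0])))-e)
need([512.7,-212.3,130],153.3,-26.5)
E
```

```text
t 24.65 tcp [ 512.  -211.8  180.2] G [ 526.8 -219.2  189. ] q [-0.459  0.975  0.88   0.003  2.371  1.574]
z [-0.791  0.394 -0.468] y [-0.445 -0.895 -0.001] pitch 152.1 F [ 0.4  0.3 -0.6] gap 0.615 grip 63.2
(array([156.95605213,  -4.45026451]), array([ 0.1, -0.8, -0.1,  0.8]))
[-1.20590087  0.77412556 -1.46437974  2.2192523 ]
t 24.65 tcp [ 512.  -211.8  180.2] G [ 526.8 -219.2  189. ] q [-0.459  0.975  0.88   0.003  2.371  1.574]
z [-0.791  0.394 -0.468] y [-0.445 -0.895 -0.001] pitch 152.1 F [ 0.4  0.3 -0.6] gap 0.615 grip 63.2
turn [ 0.1   0.21 -0.01] shift [-0.36  0.17 -1.47]
```

Request:
servo_tool(series=[[[0.05, 0.1, 0, -0.11, 0.05, -0.2, 1], [0.05, 0.11, 0, -0.11, 0.05, -0.4, 1], [0, 0, 0, -0.11, 0.05, -0.5, 1], [0, 0, 0, 0, 0, -0.5, 1], [0, 0, 0, 0, 0, -0.35, 1], [0, 0, 0, 0, 0, -0.15, 1], [0, 0, 0, 0, 0, 0, 1], [0, 0, 0, 0, 0, 0, 1]]])

```text
time: 25.45
tool_pos: [499.0, -206.1, 95.8]
tcp_rot: [0.828, -0.195, -0.511, -0.12]
ft_force: [0.3, -0.1, 0.1]
finger_gap: 0.619
grip_force: 63.2
```

```bash
python3 - <<'E'
from h import *
need([514,-213,105],153.3,-26.5)
r.read_camera('side'); A=r.read_camera('side')
for d in r.cut_out('side','beaker'): print(d['score'],d['extent'])
cv2.imwrite('pics/g8.png',cv2.resize(A[110:210,255:375],(720,600),interpolation=3)[:,:,::-1])
E
```

```text
t 25.45 tcp [ 499.  -206.1   95.8] G [ 514.  -213.5  104.2] q [-4.600e-01  1.054e+00  9.510e-01  2.000e-03  2.243e+00  1.573e+00]
z [-0.8    0.399 -0.448] y [-0.446 -0.895 -0.   ] pitch 153.4 F [ 0.3 -0.1  0.1] gap 0.619 grip 63.2
turn [-0.01 -0.02 -0.01] shift [0.   0.01 0.02]
0.84 [248.1, 193.1, 268.9, 227.7]
0.73 [148.2, 258.2, 178.0, 289.3]
0.71 [300.4, 144.0, 316.6, 173.0]
0.67 [346.1, 291.5, 378.3, 328.7]
```

View pics/g8.png

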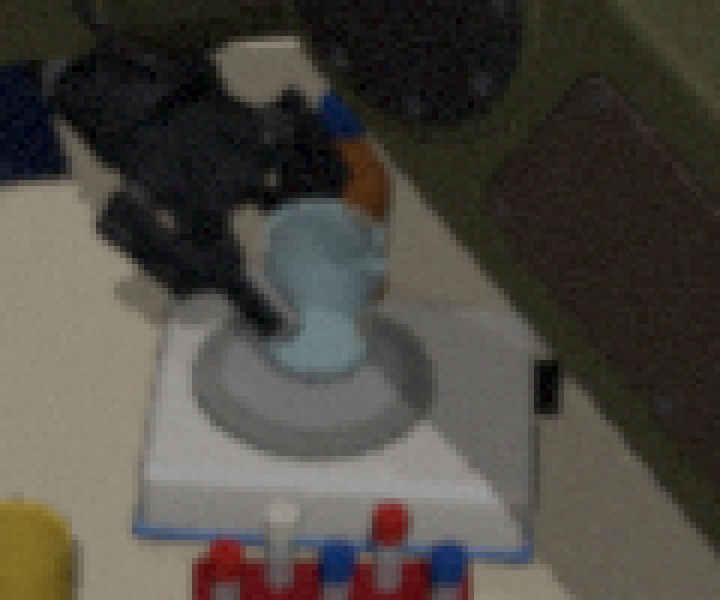

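The beaker hangs centred over the plate, with its base about 15 mm above it (crop base at (318,380)). I'll lower it in small steps.

Request:
servo_tool(series=[[[0, 0, 0, 0, 0, -0.12, 1], [0, 0, 0, 0, 0, -0.08, 1], [0, 0, 0, 0, 0, -0.025, 1], [0, 0, 0, 0, 0, 0, 1]]])

```text
time: 26.0
tool_pos: [498.6, -205.9, 86.1]
tcp_rot: [0.828, -0.195, -0.512, -0.12]
ft_force: [-0.9, 0.1, -1.3]
finger_gap: 0.62
grip_force: 63.2
```

Request:
servo_tool(series=[[[0, 0, 0, 0, 0, -0.025, 1], [0, 0, 0, 0, 0, -0.025, 1], [0, 0, 0, 0, 0, 0, 1]]])

```text
time: 26.3
tool_pos: [498.7, -205.9, 84.3]
tcp_rot: [0.828, -0.195, -0.512, -0.12]
ft_force: [-0.1, 0.0, -0.8]
finger_gap: 0.62
grip_force: 63.2
```

Request:
servo_tool(series=[[[0, 0, 0, 0, 0, -0.025, 1], [0, 0, 0, 0, 0, 0, 1]]])

```text
time: 26.5
tool_pos: [498.7, -206.0, 83.2]
tcp_rot: [0.828, -0.195, -0.512, -0.12]
ft_force: [-0.1, -0.5, -1.3]
finger_gap: 0.623
grip_force: 63.2
```

Request:
servo_tool(series=[[[0, 0, 0, 0, 0, -0.025, 1], [0, 0, 0, 0, 0, 0, 1]]])

```text
time: 26.7
tool_pos: [498.8, -206.0, 83.1]
tcp_rot: [0.828, -0.195, -0.512, -0.121]
ft_force: [-0.8, -0.7, 5.0]
finger_gap: 0.619
grip_force: 63.3
```

Request:
servo_tool(series=[[[0, 0, 0, 0, 0, -0.012, 1], [0, 0, 0, 0, 0, 0, 1]]])

```text
time: 26.9
tool_pos: [498.8, -206.0, 83.1]
tcp_rot: [0.828, -0.195, -0.512, -0.121]
ft_force: [-1.8, 0.2, 8.2]
finger_gap: 0.621
grip_force: 63.4
```

```bash
python3 -c "
from h import *
o,M,G=st(); print(o['moment'])"
```

```text
t 26.9 tcp [ 498.8 -206.    83.1] G [ 513.8 -213.5   91.4] q [-4.600e-01  1.072e+00  9.500e-01  2.000e-03  2.228e+00  1.572e+00]
z [-0.801  0.399 -0.447] y [-0.446 -0.895 -0.   ] pitch 153.5 F [-1.8  0.2  8.2] gap 0.621 grip 63.4
[0.43213926 0.74295537 0.11140387]
```

Request:
servo_tool(series=[[[0, 0, 0, 0, 0, 0, 0.36], [0, 0, 0, 0, 0, 0, 0.33], [0, 0, 0, 0, 0, 0, 0.25], [0, 0, 0, 0, 0, 0, 0.1], [0, 0, 0, 0, 0, 0, 0], [0, 0, 0, 0, 0, 0, 0], [0, 0, 0, 0, 0, 0, 0], [0, 0, 0, 0.16, -0.08, 0.09, 0], [0, 0, 0, 0.32, -0.16, 0.18, 0], [0, 0, 0, 0.48, -0.24, 0.27, 0], [0, 0, 0, 0.48, -0.24, 0.27, 0], [0, 0, 0, 0.48, -0.24, 0.27, 0], [0, 0, 0, 0.4, -0.2, 0.4, 0], [0, 0, 0, 0, 0, 0.6, 0], [0, 0, 0, 0, 0, 0.6, 0], [0, 0, 0, 0, 0, 0, 0], [0, 0, 0, 0, 0, 0, 0]]])

```text
time: 28.6
tool_pos: [589.4, -251.4, 187.7]
tcp_rot: [0.828, -0.195, -0.511, -0.12]
ft_force: [-0.2, -0.3, -1.0]
finger_gap: 1.001
grip_force: 0.0
```

```bash
python3 - <<'E'
from h import *
st(); A=r.read_camera('side')
es=[np.array(d['extent']) for d in r.cut_out('side','beaker')]
e=min(es,key=lambda e:abs((e[0]+e[2])/2-308)+abs((e[1]+e[3])/2-163)); print(e)
print(fit(lambda v:np.r_[ring(*v,55,27),ring(*v,123,28.5)],{'side':e},[510,-211]))
for c,q,px,b in(("side","flask",(226,320),[211.4,296.7,237.1,338.6]),("side","bottle",(311,140),[299.2,124.5,322.8,159.7]),("side","rack",(311,212),[288.3,193.7,335.8,227.8])):
    print(q,[(np.array(d["extent"])-b).round(1) for d in r.cut_out(c,q)[:1]])
cv2.imwrite('pics/g9.png',cv2.resize(A[110:210,255:375],(720,600),interpolation=3)[:,:,::-1])
E
```

```text
t 28.6 tcp [ 589.4 -251.4  187.7] G [ 604.4 -258.8  196. ] q [-0.461  1.314  0.236  0.003  2.698  1.574]
z [-0.8    0.399 -0.448] y [-0.446 -0.895 -0.   ] pitch 153.4 F [-0.2 -0.3 -1. ] gap 1.001 grip 0.0
[299.4 158.3 310.3 173.5]
(array([ 521.2936193 , -220.27029606]), array([ -4.3, -13. ,   4.5,   1.8]))
flask [array([-1.7, -2.4,  0. ,  1.7])]
bottle []
rack [array([-1.8, -3.2,  0.9, -2. ])]
```

View pics/g9.png

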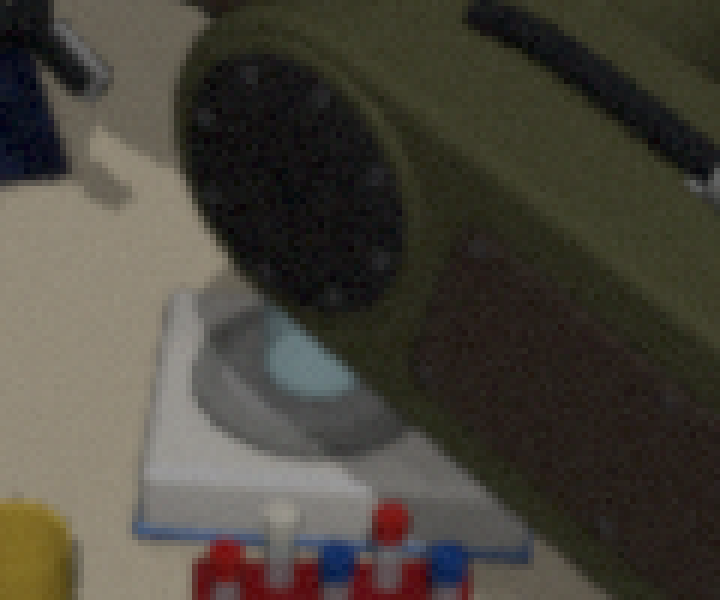

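The elbow hides most of the beaker, with only its lower part showing at crop (310,360). I'll swing the tool to vertical and pull back to clear the view.

Request:
servo_tool(series=[[[-0.446, -0.895, 0, 0, 0, 0.2, 0], [-0.446, -0.895, 0, 0, 0, 0.3, 0], [-0.446, -0.895, 0, 0, 0, 0.3, 0], [-0.446, -0.895, 0, 0, 0, 0.3, 0], [-0.446, -0.895, 0, 0, 0, 0.3, 0], [-0.446, -0.895, 0, 0, 0, 0.3, 0], [-0.446, -0.895, 0, 0, 0, 0.3, 0], [-0.446, -0.895, 0, 0, 0, 0.3, 0], [-0.446, -0.895, 0, 0, 0, 0, 0], [-0.446, -0.895, 0, -0.3, -0.6, 0, 0], [-0.446, -0.895, 0, -0.3, -0.6, 0, 0], [-0.446, -0.895, 0, -0.5, -0.8, 0, 0], [0, 0, 0, -0.5, -0.8, 0, 0], [0, 0, 0, -0.5, -0.8, 0, 0], [0, 0, 0, -0.5, -0.8, 0, 0], [0, 0, 0, -0.5, -0.8, 0, 0], [0, 0, 0, -0.5, -0.8, 0, 0], [0, 0, 0, -0.5, -0.8, 0, 0], [0, 0, 0, 0, 0, 0, 0]]])

```text
time: 30.75
tool_pos: [422.3, -526.7, 278.7]
tcp_rot: [0.972, -0.231, -0.03, -0.007]
ft_force: [-0.4, -0.6, 0.6]
finger_gap: 0.999
grip_force: 0.0
```

```bash
python3 - <<'E'
from h import *
st()
ext={}
for c,px in (("side",(308,163)),("top",(371,205))):
    r.read_camera(c)
    es=[np.array(d['extent']) for d in r.cut_out(c,'beaker')]
    e=min(es,key=lambda e:abs((e[0]+e[2])/2-px[0])+abs((e[1]+e[3])/2-px[1])); print(c,e)
    ext[c]=e
    print(box(proj(c,np.r_[ring(510.3,-211.2,55,27),ring(510.3,-211.2,123,28.5)])).round(1))
F=lambda v:np.r_[ring(*v,55,27),ring(*v,123,28.5)]
print(fit(F,ext,[510,-211]))
for c,q,b in(("side","flask",[211.4,296.7,237.1,338.6]),("side","bottle",[299.2,124.5,322.8,159.7]),("side","rack",[288.3,193.7,335.8,227.8]),("top","bottle",[408.2,187.8,442.2,210.3]),("top","rack",[296.9,196.6,332.9,252.2]),("top","flask",[143,171.9,176.6,197.3])):
    print(c,q,[(np.array(d["extent"])-b).round(1) for d in r.cut_out(c,q)[:1]])
E
```

```text
t 30.75 tcp [ 422.3 -526.7  278.7] G [ 423.4 -527.2  297.4] q [-0.939  0.604  0.982 -0.028  1.61   1.098]
z [-0.055  0.027 -0.998] y [-0.45  -0.893  0.   ] pitch 93.5 F [-0.4 -0.6  0.6] gap 0.999 grip 0.0
side [298.3 147.5 317.1 178.1]
[297.9 147.7 317.8 177.8]
top [361.6 193.4 389.8 220.2]
[360.7 193.7 390.8 218.4]
(array([ 509.77551166, -210.86200808]), array([-0.3,  0.3,  0.9, -0.2, -1. ,  0.5,  0.9, -1.6]))
side flask [array([-2. , -1.5,  1.5,  1.2])]
side bottle [array([ 2.1,  0. , -1.7, -6.2])]
side rack [array([-2.3, -1.2, -1.1, -0.4])]
top bottle [array([-0.3, -0.1, -1.1,  3.4])]
top rack [array([-2.2,  2.6,  1.4,  0.7])]
top flask [array([ 0.1,  1.3, -1.3,  3.3])]
```

The beaker stands upright, centred to within about 1 mm, and the flask, bottle and rack haven't moved. I'll hand it in.

```bash
python3 -c "
from station import r
print(r.finish_job())"
```

```text
the job is handed in; nothing more can be done
None
```

The beaker stands mouth up and released on the stirrer plate, about 1 mm from its centre by both cameras, with the flask, bottle and rack where they stood; the job is handed in but no verdict came back.

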